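# Set the bead-mill cup in the press-to-run mixer and hold it down

### The job

The steel bead-mill cup has just had its lid tightened and still stands in the bench clamp: slide the clamp's jaw well open, then lift the cup out, keeping it upright. Set the cup in the mixer's drive socket, turn it until its splines mesh with the socket's grooves and slide it fully home. The mixer runs only while it is pressed, so finish with the gripper still on the cup, pressing it firmly down against the socket's spring and staying there; leave the bottle, the tip box and the tube block where they stand.

Things in the scene. Friction and masses are not known exactly. Their poses are not given: they have to be found in the camera images.
- cup_center (a point): centre, half-way up, of the loose steel bead-mill cup: upright closed cylinder, diameter 46 mm, height 90 mm, 0.18 to 0.35 kg, starting in the clamp. z points up its axis. The top 18 mm is the black ribbed lid (43 mm wide, fixed on). The foot's splines are told under cup. Grip the plain body 45 to 72 mm above the underside, or the lid, from any side
- cup: the cup again, origin at the centre of its underside, same axes. Four alike splines round the foot, along +x, +y, -x, -y: 8 mm wide, reaching 28 mm from the axis (5 mm proud of the body, seen from above), from 6 to 18 mm above the underside, lower noses rounded (4 mm radius) to lead in. Lowest 3.5 mm of the foot chamfered. At the start the splines are within 0.3 rad of the clamp's axes
- clamp: bench clamp fixed to the bench: dark plate 198 x 100 x 8 mm; origin on the bench under the cup's starting place; jaw opens along -x (roughly to the robot). Fixed aluminium jaw at +x, sliding one at -x, each with two rubber pegs (tops 42 mm above the bench) close by the cup, between its splines. The sliding jaw's tongue reaches over one spline, so the cup cannot be lifted while it is shut
- jaw_knob (a point): grip point on the axis of the black upright round knob of the clamp's sliding jaw: 22 mm in diameter, its top 16 mm above and its lower end 22 mm below this point, which is 58 mm above the bench. -x of this frame is the level direction in which the jaw opens; the cup's axis is 72 mm away along +x while shut
- jaw (a joint): how far the sliding jaw is open, m: 0 = shut on the cup, 0.040 = fully open at its stop. It stays where it is left; about 4 N moves it. From 0.012 on, tongue and pegs are clear of the cup
- socket_mouth (a point): centre of the top face of the mixer's drive socket: grey ring, outer diameter 78 mm, open upwards, dark floor, 120 mm above the bench when not pressed. z up; four grooves along +x, +y, -x, -y of this frame, 10 mm wide, reaching 31 mm from the axis, down to the floor. Bore 48 mm wide, 18 mm deep. It can turn with the motor spindle but holds its angle against 0.25 N m
- mixer: press-to-run mixer fixed to the bench, white housing 170 x 132 x 85 mm, sloped panel at -x; origin on the bench under the socket's axis. With the cup's splines out of line with the grooves the cup stops with its underside 6 mm below the socket's top face, already centred in the bore; in line, it slides down to the floor, 18 mm below the top face
- press (a joint): how far the socket, with the cup, is pushed down into the mixer against its spring, m: 0 = up, 0.005 = bottom stop. It takes about 5.5 N in all to start it (the cup's weight of 2 to 3.5 N does not) and about 11.5 N to hold it at the bottom stop. The mixer counts as running from about 0.003 on
- bottle: bystander: small clear plastic bottle with a white cap, 40 mm in diameter, 78 mm tall, origin at the centre of its underside
- tip_box: bystander: grey pipette-tip box with blue tips, 82 x 118 x 64 mm, origin at the centre of its underside
- tube_block: bystander: aluminium tube block with rows of holes, 80 x 125 x 44 mm with its tubes, origin at the centre of its underside
Things that resemble listed ones, but are neither listed nor needed, are in the scene too. There is more than one size of the clamp; the one meant has the size given above. Leave any purple look-alike of the mixer alone.

How it is judged:
By the outcome, as a careful person would: the job done as asked, in the order asked, and still so for the second after the job is handed in, while the arm keeps its last pose, push and grip.
It also fails if it takes over 58 s, if anything falls off the work surface, if the arm or the gripper's body presses on something with over 40 N, if the wrist force passes 120 N, or if a joint passes its speed limit or range.

### The arm

A 7-joint arm with a two-finger parallel gripper is mounted at the origin on the work surface. World frame = base frame: x ahead of the robot, y to its left, z up, the work surface at z = 0. Lengths are in m, angles in rad, forces in N, time in s.
With the tool pointing down it reaches from about 0.375 to 0.925 m from the base axis. Payload 3.1 kg.
Tool frame: the origin (TCP) lies midway between the tips of the shut fingers; the grasp point (between the pads) lies grip_depth behind it (grip_depth is the distance from the TCP to the grasp point, in m); z points along the fingers, y is the direction in which the jaws open and shut (so a half turn about z gives the same grasp; the last joint's range is limited). The gripper opens to 85 mm and grips with 20 to 120 N. Pads are 22 mm wide; open, the fingers measure 114 mm over their backs; the gripper's body (76 mm by 85 mm) begins 54 mm behind the grasp point. The pads swing forward as they close: fully open they stand 13 mm farther back than shut.
Start: joints at [1.244, 0.383, 0.044, 1.598, -0.018, 1.161, -0.05], TCP at [0.147, -0.633, 0.231] pointing down, gripper open.
Joint ranges: [-2.61, 2.61], [-0.41, 2.15], [-1.48, 1.57], [0, 2.5], [-1.57, 4.71], [0.05, 1.97], [-2.85, 2.85]. Speed limits (rad/s): [2.79, 2.79, 3.14, 3.14, 3.14, 3.14, 3.14].

### API

Orientations are given as [roll, pitch, yaw] about the fixed x, y, z axes, in that order (R = Rz(yaw) Ry(pitch) Rx(roll)).
In Python, from bench import observe, get_image, camera_info, finish_job, grip_depth gives the robot as it stands. The module is installed in compiled form; this text tells all that it offers.
- The arm moves only by the tool jog_arm, never from a script. Its argument "moves" is a list of rows, each a list of 7 numbers: the shift along the tool's x, y, z in mm, then the turn, a rotation vector about the tool's x, y, z in rad, then the opening, from 0 (shut) to 1 (fully open). In form: [[x, y, z, rx, ry, rz, hand], ...]. A call has 1 to 5 rows; each row is the pose to reach, as a shift and turn from the pose commanded when the call began, along the tool's axes at that moment; what a row does not reach only later rows make up. A row lasts 1/8 s, in which the tool goes at most 62.5 mm and 10.7 degrees, less where a joint would pass 70% of its speed; a pose out of reach is approached as far as the arm can. A call with a gripper value outside its range is refused whole. The fingers move at their own pace and stop on an object; the grip force is fixed at half the most. Time passes only in rows, so rows that repeat a pose let the fingers close. It gives the time, the measured TCP pose, the force and the opening at its end, in the units of the state.
- observe(): the state, without advancing time (a new reading comes with each control period).
- get_image(name): name is "scene" or "top" or "wrist"; returns the picture (480x640x3 uint8, blue, green, red); there is no depth.
- camera_info(name): a dict with "fov_y" (degrees; the focal length in pixels is half the picture's height over the tangent of half this angle, whatever the lens; pixels are square), "cx", "cy" (the principal point, pixels), "R" (3x3) and "t" (3): a world point X has camera coordinates R X + t. Camera axes: x right, y down, z forward; pixel columns grow to the right and rows downward; lengths in m; the calibration is good to about 2 mm. A picture is of the moment at which its call begins: read the wrist's pose just before it. camera_info takes no time and is no camera call; for the wrist camera it gives the pose at the moment of the call.
- finish_job(): hands the job in, once; it reports no verdict.
The state is a dict: "clock": time; "joints": joint angles; "dq": joint speeds; "joint_torque": joint torques, N m; "ee_pos": TCP position; "ee_rot": TCP orientation; "force": force on the tool from outside, world axes, zero at the start; "moment": the same for the moment, N m; "grip_width": finger opening in m.
Only numpy, scipy, OpenCV 4.12 (cv2) and the standard library are available. Lean on these libraries where they do the work, as an engineer would, in place of code of your own. Each camera call takes 0.05 s, during which the arm holds its last target. There are 200 camera calls.

## Working session

There is one attempt and no reset: what is moved stays moved. The work goes in short steps, Python scripts to look and compute and a tool call to move; the robot and the scene stay as the last step left them, time stands still between calls to the robot, and variables do not carry over. Pictures are saved under pics/ and viewed, about 8 in all and at most 12, crops included, and the job is handed in when it is done.

Besides the shell and the picture viewer there is one more tool, called after "Emit:" by a JSON object that holds its "fn" and its "kwargs". jog_arm: Moves the arm, as the interface text tells. Its arguments: {"type":"object","properties":{"moves":{"type":"array","items":{"type":"array","items":{"type":"number"}}}},"required":["moves"]}

```bash
mkdir -p pics; python3 - <<'E'
from bench import *
import cv2
for n in("scene","top"):
    cv2.imwrite(f"pics/{n}0.png",get_image(n)); c=camera_info(n); print(n,c)
print(grip_depth); print(observe())
E
```

```text
scene {'fov_y': 44.09202515314608, 'cx': 322.7628625810118, 'cy': 237.87130298427837, 'R': array([[-0.06203846,  0.99804455,  0.00763575],
       [ 0.80468434,  0.05454222, -0.59119224],
       [-0.59045266, -0.03053229, -0.80649453]]), 't': array([ 0.07520281, -0.38241456,  1.45080803])}
top {'fov_y': 49.6283541607607, 'cx': 320.41523722923415, 'cy': 233.80496147692014, 'R': array([[-0.02063695, -0.99977168,  0.00554157],
       [-0.9927827 ,  0.01983711, -0.11827508],
       [ 0.11813815, -0.00794241, -0.99296541]]), 't': array([-0.00520088,  0.56189205,  0.99156185])}
0.0187
{'clock': 0.1, 'joints': array([ 1.24421158,  0.38379154,  0.04383194,  1.59941251, -0.01788201,
        1.16121987, -0.04990687]), 'dq': array([-2.00653106e-04, -2.59126327e-03,  1.89029739e-03, -4.32344733e-03,
       -1.45882166e-03,  1.35811328e-03, -8.57458423e-05]), 'joint_torque': array([ 2.34196465e-03, -4.34734082e+01,  1.02940645e+00, -2.50453466e+01,
        1.09220459e-02,  5.49037577e-03,  1.42650077e-05]), 'ee_pos': array([ 0.14721733, -0.6322257 ,  0.22999003]), 'ee_rot': array([-3.13915790e+00,  1.44077988e-04,  2.28869527e-01]), 'force': array([-0.07526461,  0.37744323,  0.59336151]), 'moment': array([-0.01762087,  0.01060236, -0.00129819]), 'grip_width': 0.08557749818557203}
```

View pics/scene0.png

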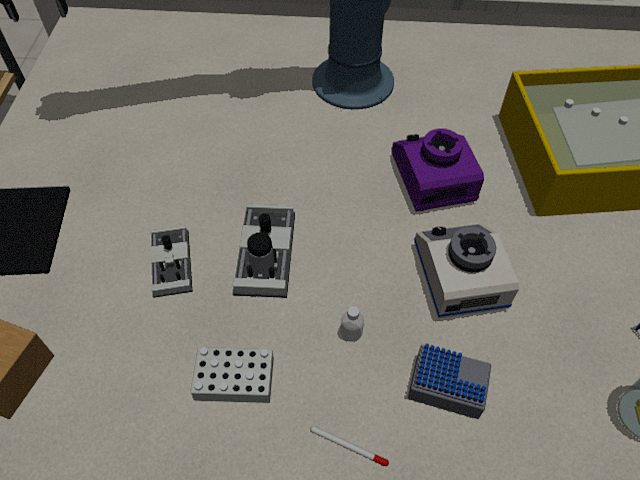

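View pics/top0.png

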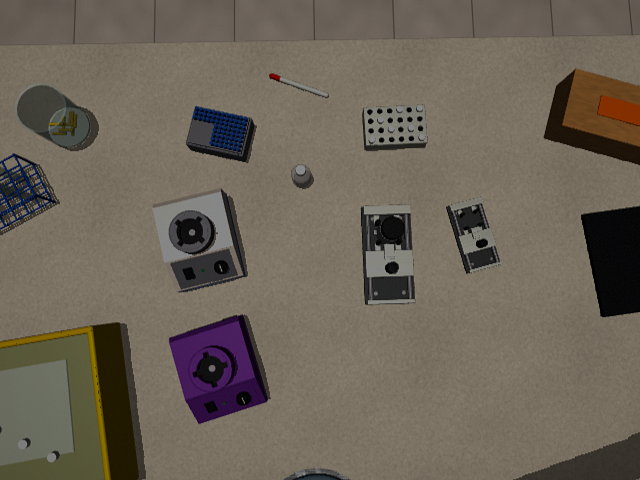

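Candidates: 
- Clamp: the large one at top (388,255), which holds the cup at (391,228), or a small one at (473,237).
- Mixer: the white one at (192,232), or a purple look-alike at (212,368).

I choose the large clamp and the white mixer. I'll check both in one close crop.

```bash
cat > h.py <<'E'
import numpy as np,cv2
from bench import *
def fK(c): 
    return 240/np.tan(np.radians(c["fov_y"]/2))
def back(c,u,v,z):
    f=fK(c); d=c["R"].T@np.array([(u-c["cx"])/f,(v-c["cy"])/f,1]); o=-c["R"].T@c["t"]
    return o+d*(z-o[2])/d[2]
def proj(c,X):
    p=c["R"]@np.asarray(X)+c["t"]; f=fK(c); return p[0]/p[2]*f+c["cx"],p[1]/p[2]*f+c["cy"]
E
python3 - <<'E'
from h import *
im=cv2.imread("pics/top0.png")
a=cv2.resize(im[195:315,350:430],None,fx=4.8,fy=4.8,interpolation=3)
b=cv2.resize(im[185:295,150:250],None,fx=4,fy=4,interpolation=3)
o=np.zeros((576,790,3),np.uint8);o[:a.shape[0],:a.shape[1]]=a;o[:b.shape[0],388:788]=b
cv2.imwrite("pics/c1.png",o)
c=camera_info("top");s=camera_info("scene")
for n,u,v,z in[("cup",391,228,.098),("knob",391,267,.074),("sock",192,232,.12),("bottle",301,171,.078),("plate TL",363,206,.03),("plate BL",366,303,.008),("plate BR",414,302,.008)]: print(n,back(c,u,v,z).round(4))
for n,u,v,z in[("cup",260,241,.098),("knob",265,217,.074),("sock",472,247,.12)]: print(n,back(s,u,v,z).round(4))
E
```

```text
cup [ 0.5622 -0.1471  0.098 ]
knob [ 0.4913 -0.1479  0.074 ]
sock [0.5593 0.2157 0.12  ]
bottle [0.6782 0.0184 0.078 ]
plate TL [ 0.6162 -0.1027  0.03  ]
plate BL [ 0.424  -0.1048  0.008 ]
plate BR [ 0.424  -0.2006  0.008 ]
cup [ 0.5644 -0.1517  0.098 ]
knob [ 0.4916 -0.1533  0.074 ]
sock [0.5682 0.2144 0.12  ]
```

View pics/c1.png

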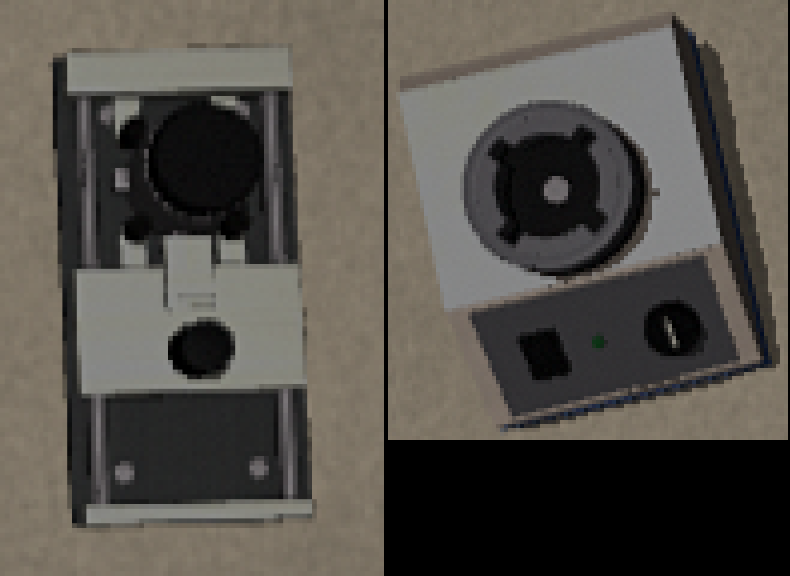

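The crop shows the big clamp: cup lid at crop (207,160), knob at (201,348), about 198 mm long. It also shows the white mixer with its socket centred near (550,185) and its grooves about 36° off the world axes. Both choices are confirmed, so I'll start moving above the knob.

Emit:
{"fn": "jog_arm", "kwargs": {"moves": [[44,-39,0,0,0,0.05,1],[89,-78,0,0,0,0.1,1],[133,-117,0,0,0,0.15,1],[178,-156,0,0,0,0.2,1],[222,-195,0,0,0,0.22,1]]}}

```text
clock: 0.72
ee_pos: [0.3202, -0.3908, 0.2309]
ee_rot: [-3.141, 0.0, 0.008]
force: [1.6, -0.7, -0.3]
grip_width: 0.0853
```

```bash
cat >> h.py <<'E'
from scipy.spatial.transform import Rotation as Ro
def pose():
    o=observe(); return o["ee_pos"],Ro.from_euler("xyz",o["ee_rot"]).as_matrix(),o
def plan(X,yaw):
    "tool shift (mm) and rotvec to reach TCP X, pointing down with yaw"
    p,R,o=pose(); d=R.T@(np.array(X)-p)*1000
    r=Ro.from_matrix(R.T@Ro.from_euler("xyz",[np.pi,0,yaw]).as_matrix()).as_rotvec()
    print("at",p.round(4),"rot",o["ee_rot"].round(3),"clk",o["clock"],"w",o["grip_width"].round(4),"F",o["force"].round(1)); print("shift",d.round(1),"rot",r.round(3))
E
python3 - <<'E'
from h import *
plan([.475,-.15,.23],.01)
E
```

```text
Traceback (most recent call last):
  File "h.py", line 17, in plan
    print("at",p.round(4),"rot",o["ee_rot"].round(3),"clk",o["clock"],"w",o["grip_width"].round(4),"F",o["force"].round(1)); print("shift",d.round(1),"rot",r.round(3))
                                                                          ^^^^^^^^^^^^^^^^^^^^^
AttributeError: 'float' object has no attribute 'round'
```

Emit:
{"fn": "jog_arm", "kwargs": {"moves": [[32,-49,0,0,0,0,1],[64,-98,0,0,0,0,1],[96,-147,0,0,0,0,1],[128,-196,0,0,0,0,1],[155,-241,0,0,0,0,1]]}}

```text
clock: 1.35
ee_pos: [0.4729, -0.1483, 0.2311]
ee_rot: [-3.141, 0.0, 0.01]
force: [-0.3, -0.9, 0.2]
grip_width: 0.0857
```

```bash
sed -i 's/o\["grip_width"\].round(4)/round(o["grip_width"],4)/' h.py
python3 - <<'E'
from h import *
c=camera_info("wrist");np.savez("w1.npz",**c)
cv2.imwrite("pics/w1.png",get_image("wrist"))
plan([.475,-.15,.23],.01)
for X in([.4915,-.15,.074],[.563,-.149,.098]):print(proj(c,X))
E
```

```text
at [ 0.4769 -0.1394  0.2315] rot [-3.136 -0.004  0.021] clk 1.4 w 0.0854 F [3.  5.6 0.4]
shift [-2.1 10.5  1.4] rot [-0.006 -0.004  0.011]
(np.float64(321.6664410679758), np.float64(199.0695895058331))
(np.float64(321.4045041573607), np.float64(101.19375633676694))
```

View pics/w1.png

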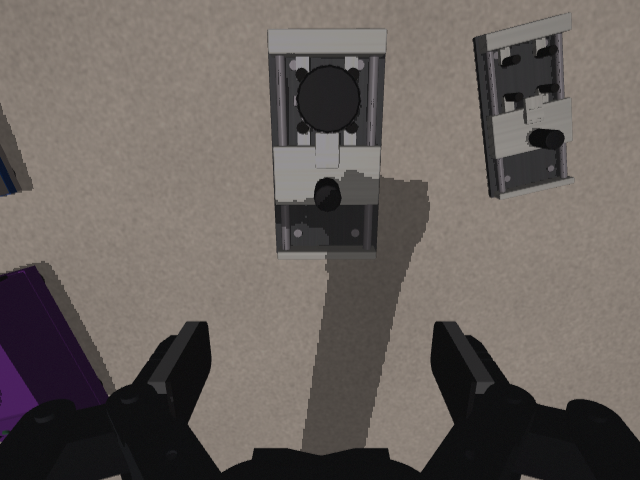

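Wrist view: lid centred at (329,98), knob top near (327,187), and the clamp runs straight along the image. The small clamp is at the right (530,130) and the purple mixer at lower left.

```bash
python3 - <<'E'
from h import *
c=dict(np.load("w1.npz"))
for n,u,v,z in[("cup",329,98,.098),("knob",327,186,.074),("plate FL",278,258,.008),("plate FR",377,258,.008),("fixL",268,42,.03),("fixR",386,41,.03)]: print(n,back(c,u,v,z).round(4))
print(c["R"].round(3), -c["R"].T@c["t"])
plan([.4905,-.152,.0393],.01)
E
```

```text
cup [ 0.565 -0.154  0.098]
knob [ 0.5018 -0.154   0.074 ]
plate FL [ 0.4163 -0.107   0.008 ]
plate FR [ 0.4173 -0.2066  0.008 ]
fixL [ 0.6081 -0.1063  0.03  ]
fixR [ 0.6097 -0.1998  0.03  ]
[[ 0.01  -1.    -0.   ]
 [-0.946 -0.009  0.325]
 [-0.325 -0.003 -0.946]] [ 0.55716643 -0.14849882  0.37418368]
at [ 0.4769 -0.1394  0.2315] rot [-3.136 -0.004  0.021] clk 1.4 w 0.0854 F [3.  5.6 0.4]
shift [ 12.6  13.9 192.2] rot [-0.006 -0.004  0.011]
```

Emit:
{"fn": "jog_arm", "kwargs": {"moves": [[8,0,20,0,0,0,1],[16,1,50,0,0,0,1],[16,1,80,0,0,0,1],[16,1,100,0,0,0,1],[16,1,100,0,0,0,1]]}}

```text
clock: 2.02
ee_pos: [0.486, -0.1509, 0.1291]
ee_rot: [-3.14, 0.005, 0.009]
force: [-0.2, 0.7, -0.1]
grip_width: 0.0855
```

```bash
python3 - <<'E'
from h import *
plan([.4925,-.152,.044],.012)
c=camera_info("wrist");np.savez("w2.npz",**c)
im=get_image("wrist")
cv2.imwrite("pics/w2.png",im)
for X in([.4925,-.152,.074],[.5645,-.152,.098]):print(proj(c,X))
E
```

```text
at [ 0.486  -0.1509  0.1291] rot [-3.14   0.005  0.009] clk 2.025 w 0.0855 F [-0.2  0.7 -0.1]
shift [ 6.9  1.3 85.1] rot [-0.002  0.005 -0.003]
(np.float64(320.8817517133151), np.float64(260.5305039095862))
(np.float64(322.3637293035807), np.float64(124.36163962011669))
```

View pics/w2.png

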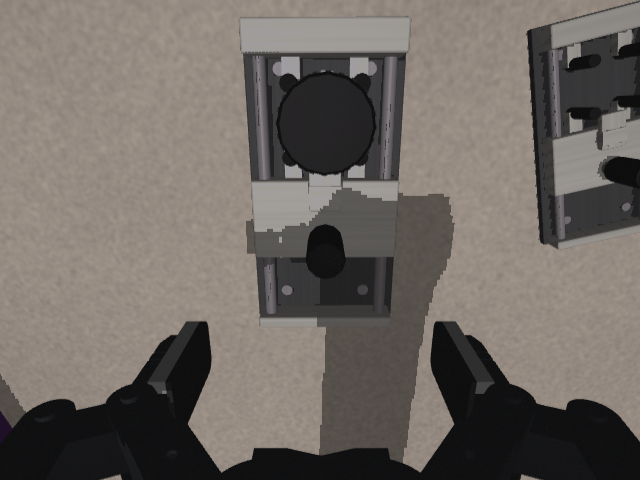

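Knob top at (325,259) and lid at (327,123). That puts the knob at about (0.493,-0.1537) and the cup at about (0.565,-0.154). Next I descend and grip the knob.

Emit:
{"fn": "jog_arm", "kwargs": {"moves": [[7,3,30,0,0,0,1],[7,3,60,0,0,0,0.7],[7,3,83,0,0,0,0.45],[7,3,85,0,0,0,0.45],[7,3,85,0,0,0,0]]}}

```text
clock: 2.7
ee_pos: [0.4963, -0.1537, 0.0475]
ee_rot: [-3.141, -0.002, 0.008]
force: [-2.0, 16.6, 3.5]
grip_width: 0.0216
```

Emit:
{"fn": "jog_arm", "kwargs": {"moves": [[0,0,0,0,0,0,0],[0,0,0,0,0,0,0],[0,0,0,0,0,0,0]]}}

```text
clock: 3.08
ee_pos: [0.4963, -0.1534, 0.0477]
ee_rot: [-3.141, -0.002, 0.009]
force: [-2.1, 4.4, 6.3]
grip_width: 0.02
```

Emit:
{"fn": "jog_arm", "kwargs": {"moves": [[-8,0,0,0,0,0,0],[-17,0,0,0,0,0,0],[-26,0,0,0,0,0,0],[-33,0,0,0,0,0,0],[-37,0,0,0,0,0,0]]}}

```text
clock: 3.7
ee_pos: [0.4617, -0.1539, 0.0478]
ee_rot: [3.141, -0.008, 0.01]
force: [4.4, 3.9, 1.2]
grip_width: 0.0201
```

Emit:
{"fn": "jog_arm", "kwargs": {"moves": [[0,0,0,0,0,0,0],[0,0,0,0,0,0,0.6],[0,0,0,0,0,0,0.6]]}}

```text
clock: 4.08
ee_pos: [0.4572, -0.1558, 0.0459]
ee_rot: [3.141, 0.002, 0.008]
force: [0.6, -0.8, -0.8]
grip_width: 0.0509
```

Emit:
{"fn": "jog_arm", "kwargs": {"moves": [[0,0,-30,0,0,0,0.8],[0,0,-80,0,0,0,1],[30,-1,-105,0,0,0,1],[70,-2,-105,0,0,0,1],[70,-2,-105,0,0,0,1]]}}

```text
clock: 4.7
ee_pos: [0.5307, -0.1522, 0.1518]
ee_rot: [3.141, -0.003, 0.009]
force: [0.1, -0.0, -0.1]
grip_width: 0.0853
```

```bash
python3 - <<'E'
from h import *
plan([.565,-.1535,.05],.012)
print(observe()["joints"].round(3))
c=camera_info("wrist");np.savez("w3.npz",**c)
im=get_image("wrist")
for X in([.565,-.154,.098],[.456,-.154,.074],[.565,-.154,.02]):print(proj(c,X))
cv2.imwrite("pics/w3.png",im)
E
```

```text
at [ 0.5307 -0.1522  0.1518] rot [ 3.141e+00 -3.000e-03  9.000e-03] clk 4.7 w 0.0853 F [ 0.1 -0.  -0.1]
shift [ 34.    1.6 101.9] rot [ 0.    -0.003 -0.003]
[ 0.519  0.311 -0.363  1.894  0.133  0.957 -1.466]
(np.float64(322.59060680632115), np.float64(212.34886704548708))
(np.float64(320.5776083933338), np.float64(362.1270005729451))
(np.float64(322.00935062355325), np.float64(185.43879187247796))
```

View pics/w3.png

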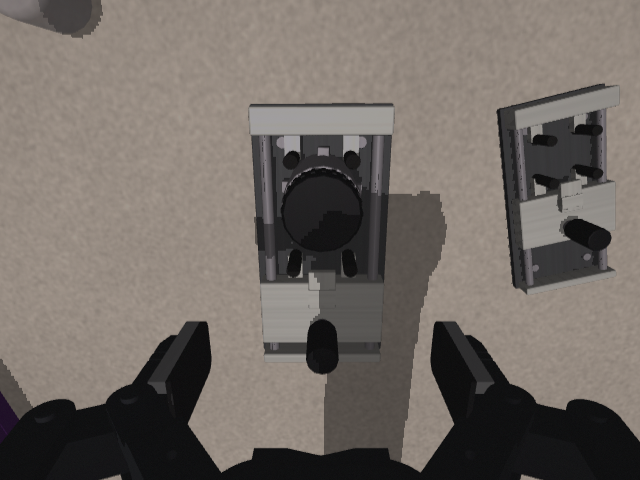

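The jaw is well open: the knob is now at (322,345) and the tongue is clear of the cup. The lid at (322,211) matches the prediction. Next I descend and grip the cup body.

Emit:
{"fn": "jog_arm", "kwargs": {"moves": [[17,1,10,0,0,0,1],[34,2,30,0,0,0,1],[34,2,65,0,0,0,1],[34,2,100,0,0,0,1],[34,2,107,0,0,0,1]]}}

```text
clock: 5.38
ee_pos: [0.5574, -0.1539, 0.0408]
ee_rot: [-3.14, 0.009, 0.008]
force: [0.9, 0.3, -0.2]
grip_width: 0.0852
```

Emit:
{"fn": "jog_arm", "kwargs": {"moves": [[0,0,0,0,0,0,0.7],[0,0,0,0,0,0,0.2],[0,0,0,0,0,0,0],[0,0,0,0,0,0,0],[0,0,0,0,0,0,0]]}}

```text
clock: 6.0
ee_pos: [0.5637, -0.1537, 0.0463]
ee_rot: [3.141, -0.003, 0.009]
force: [-1.5, 1.4, 5.8]
grip_width: 0.0449
```

Emit:
{"fn": "jog_arm", "kwargs": {"moves": [[0,0,-10,0,0,0,0],[0,0,-40,0,0,0,0],[0,0,-80,0,0,0,0],[0,0,-125,0,0,0,0],[0,0,-170,0,0,0,0]]}}

```text
clock: 6.62
ee_pos: [0.5615, -0.1537, 0.2154]
ee_rot: [-3.142, 0.001, 0.009]
force: [1.6, -0.9, -2.1]
grip_width: 0.0448
```

Emit:
{"fn": "jog_arm", "kwargs": {"moves": [[0,-20,-2,0,0,-0.1,0],[0,-60,-2,0,0,-0.25,0],[0,-105,-2,0,0,-0.4,0],[0,-150,-2,0,0,-0.5,0],[0,-180,-2,0,0,-0.5,0]]}}

```text
clock: 7.25
ee_pos: [0.5598, 0.0293, 0.2163]
ee_rot: [-3.141, -0.0, 0.512]
force: [-0.7, -0.4, -1.4]
grip_width: 0.0444
```

```bash
python3 - <<'E'
from h import *
plan([.563,.215,.21],.93)
print(observe()["joints"].round(3))
c=camera_info("wrist");np.savez("w4.npz",**c)
im=get_image("wrist"); p,R,o=pose()
a=p+R@[0,0,.038]
for h in(0,.018,.09):print(proj(c,a+[0,0,h]))
cv2.imwrite("pics/w4full.png",im)
s=get_image("scene");cv2.imwrite("pics/s4full.png",s);cs=camera_info("scene");u,v=map(int,proj(cs,a));print(u,v)
A=cv2.resize(im,(480,360),interpolation=cv2.INTER_AREA);A=cv2.resize(im[200:480,160:480],None,fx=1.25,fy=1.25)
B=cv2.resize(s[max(v-60,0):v+40,u-50:u+50],(400,400),interpolation=3)
B=np.clip(B.astype(float)*1.6,0,255).astype(np.uint8);A=np.clip(A.astype(float)*1.8,0,255).astype(np.uint8)
o=np.zeros((400,800,3),np.uint8);o[:350,:400]=A;o[:,400:]=B;cv2.imwrite("pics/c4.png",o)
E
```

```text
at [0.5598 0.0293 0.2163] rot [-3.141 -0.     0.512] clk 7.25 w 0.0444 F [-0.7 -0.4 -1.4]
shift [  93.8 -160.3    6.4] rot [-0.001 -0.    -0.418]
[ 0.345  0.278 -0.544  1.808  0.159  1.099 -1.314]
(np.float64(308.2585041134714), np.float64(279.8519242971829))
(np.float64(307.0696716506288), np.float64(295.83155074762885))
(np.float64(298.71123443865577), np.float64(408.18102683568054))
369 216
```

View pics/c4.png

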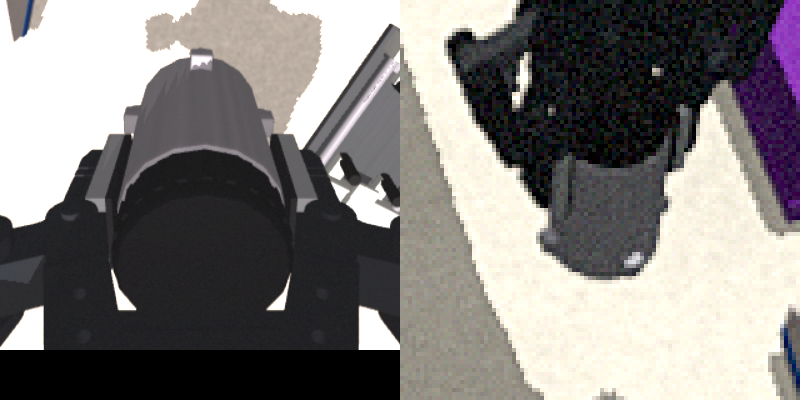

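The held cup's front spline is at crop (201,58), in line with the lid centre at u=201. So the cup's yaw equals the tool yaw within about 2°, and the cup is upright. Next I move to a point 100 mm short of the socket at the meshing yaw and measure the socket from there.

Emit:
{"fn": "jog_arm", "kwargs": {"moves": [[0,-30,0,0,0,-0.1,0],[0,-65,0,0,0,-0.22,0],[1,-100,0,0,0,-0.34,0],[2,-120,0,0,0,-0.42,0],[2,-120,0,0,0,-0.42,0]]}}

```text
clock: 7.98
ee_pos: [0.5031, 0.1329, 0.2163]
ee_rot: [3.142, 0.001, 0.931]
force: [0.2, -1.5, -0.7]
grip_width: 0.0446
```

Emit:
{"fn": "jog_arm", "kwargs": {"moves": [[0,0,0,0,0,0,0],[0,0,0,0,0,0,0]]}}

```text
clock: 8.22
ee_pos: [0.5047, 0.1301, 0.2161]
ee_rot: [3.141, 0.001, 0.925]
force: [0.3, 0.6, -1.7]
grip_width: 0.0445
```

```bash
python3 - <<'E'
from h import *
c=camera_info("wrist");np.savez("w5.npz",**c)
im=get_image("wrist"); plan([.563,.215,.21],.93)
cv2.imwrite("pics/w5.png",im)
print(proj(c,[.563,.215,.12]))
E
```

```text
at [0.5046 0.1304 0.2162] rot [3.141 0.    0.926] clk 8.275 w 0.0447 F [ 0.4 -0.8 -1.9]
shift [102.7  -4.2   6.1] rot [ 0.     0.    -0.004]
(np.float64(310.59354718674274), np.float64(73.70550521827266))
```

View pics/w5.png

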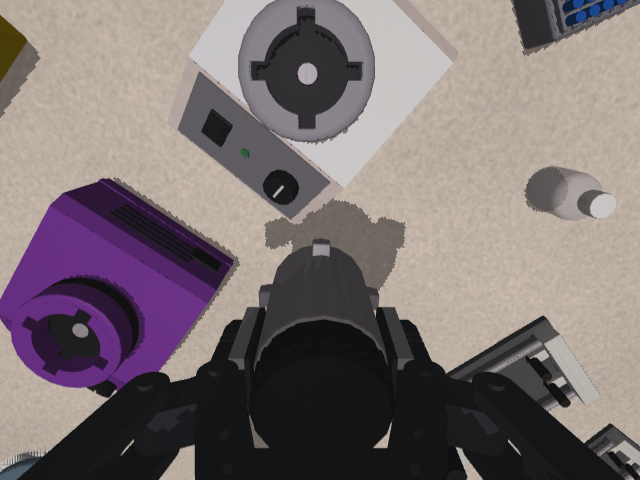

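The socket is at (307,71). Its grooves lie nearly along the image axes, with tips at (306,15), (307,125), (255,71) and (360,71), and the held cup's front spline is at (321,247).

```bash
python3 - <<'E'
from h import *
c=dict(np.load("w5.npz"))
P=[back(c,u,v,.12) for u,v in[(306.3,12),(307,127),(253,71),(361,71)]]
ud=P[0]-P[1];lr=P[2]-P[3]
print([p.round(4) for p in P],np.linalg.norm(ud),np.linalg.norm(lr),np.arctan2(ud[1],ud[0]),np.arctan2(lr[1],lr[0])-np.pi/2)
m=sum(P)/4;print(m, (P[0]+P[1])/2,(P[2]+P[3])/2)
# outer ring
Q=[back(c,u,v,.12) for u,v in[(238.5,72),(375,72)]];print((Q[0]+Q[1])/2,np.linalg.norm(Q[0]-Q[1]))
# front spline of cup: z=TCPz-.038+.018
p,R,o=pose(); s=back(c,320.8,241,p[2]-.038+.018); s2=back(c,320.8,253,p[2]-.038+.018)
for q in(s,s2): print("spline in tool",R.T@(q-p))
l=back(c,320.5,382,p[2]+.052);print("lid in tool",R.T@(l-p))
E
```

```text
[array([0.5797, 0.2406, 0.12  ]), array([0.5438, 0.1934, 0.12  ]), array([0.5379, 0.2356, 0.12  ]), array([0.5865, 0.199 , 0.12  ])] 0.05939352411137589 0.06083747925334084 0.9200674232928561 0.9250346786114974
[0.56199831 0.21717513 0.12      ] [0.5617595  0.21702155 0.12      ] [0.56223713 0.2173287  0.12      ]
[0.56180967 0.21700341 0.12      ] 0.07695072676525279
spline in tool [0.02859969 0.00139427 0.01998779]
spline in tool [0.02295325 0.00139241 0.01999028]
lid in tool [ 0.01080708  0.00123473 -0.05200442]
```

Emit:
{"fn": "jog_arm", "kwargs": {"moves": [[25,-2,0,0,0,0,0],[55,-5,0,0,0,0,0],[85,-7,0,0,0,0,0],[103,-7.5,0,0,0,0.003,0],[103,-7.5,20,0,0,0.003,0]]}}

```text
clock: 8.9
ee_pos: [0.5616, 0.2208, 0.1974]
ee_rot: [3.14, -0.004, 0.927]
force: [-0.1, -0.1, -1.8]
grip_width: 0.0446
```

Emit:
{"fn": "jog_arm", "kwargs": {"moves": [[0,0,15,0,0,0,0],[0,0,25,0,0,0,0],[0,0,28,0,0,0,0],[0,0,28,0,0,0,0]]}}

```text
clock: 9.4
ee_pos: [0.5596, 0.2187, 0.1682]
ee_rot: [3.142, 0.0, 0.925]
force: [-0.5, -0.4, -1.7]
grip_width: 0.0446
```

```bash
python3 - <<'E'
from h import *
c=camera_info("wrist");np.savez("w6.npz",**c)
im=get_image("wrist"); plan([.562,.217,.17],.922)
s=get_image("scene");t=get_image("top")
a=cv2.resize(im[140:460,140:500],None,fx=1.2,fy=1.2)
b=cv2.resize(s[195:285,420:525],None,fx=3.4,fy=3.4,interpolation=3)
d=np.zeros((600,800,3),np.uint8);d[:a.shape[0],:a.shape[1]]=a;d[:b.shape[0],436:436+b.shape[1]]=b
cv2.imwrite("pics/c6.png",np.clip(d*1.5,0,255).astype(np.uint8))
E
```

```text
at [0.56   0.2191 0.1688] rot [ 3.141e+00 -1.000e-03  9.260e-01] clk 9.45 w 0.0448 F [ 1.  -0.4 -1.9]
shift [-0.5  2.9 -1.2] rot [ 0.001 -0.001  0.004]
```

View pics/c6.png

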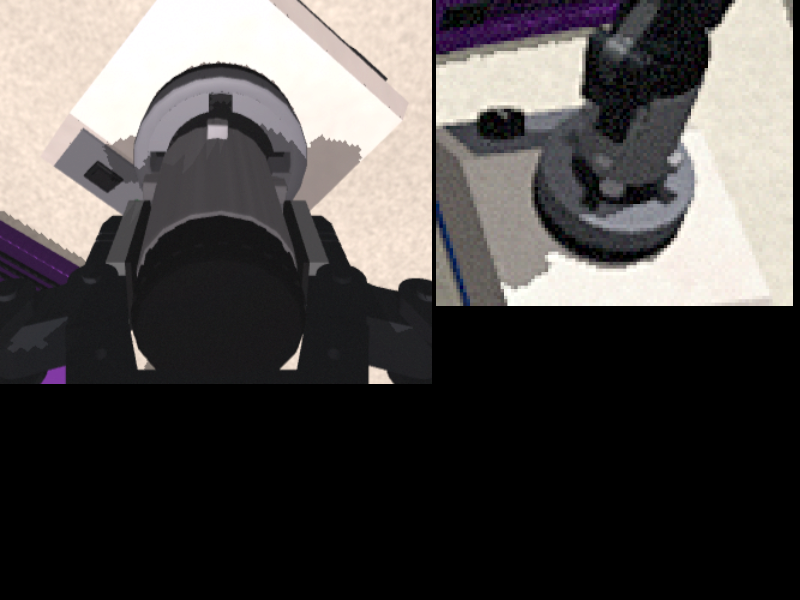

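The front spline at (217,130) sits just under its groove at (220,103), and the ring spans 135–307 with its centre at 221. The cup therefore needs about 1.2 mm towards tool +y, then it can go down.

Emit:
{"fn": "jog_arm", "kwargs": {"moves": [[-0.5,1.2,3,0,0,0,0],[-0.5,1.2,7,0,0,0,0],[-0.5,1.2,11,0,0,0,0],[-0.5,1.2,14,0,0,0,0],[-0.5,1.2,16,0,0,0,0]]}}

```text
clock: 10.18
ee_pos: [0.5609, 0.2183, 0.1529]
ee_rot: [3.141, -0.001, 0.926]
force: [0.8, 0.5, -0.5]
grip_width: 0.0445
```

Emit:
{"fn": "jog_arm", "kwargs": {"moves": [[0,0,2,0,0,0,0],[0,0,4,0,0,0,0],[0,0,6,0,0,0,0],[0,0,6,0,0,0,0]]}}

```text
clock: 10.68
ee_pos: [0.5614, 0.2179, 0.1464]
ee_rot: [3.14, -0.002, 0.926]
force: [3.4, 0.2, -1.7]
grip_width: 0.0445
```

Underside is now at about 0.108, below the 0.114 stop, and with no push-back. The splines have entered the grooves, so I continue down.

Emit:
{"fn": "jog_arm", "kwargs": {"moves": [[0,0,2,0,0,0,0],[0,0,4,0,0,0,0],[0,0,6,0,0,0,0],[0,0,7,0,0,0,0],[0,0,7,0,0,0,0]]}}

```text
clock: 11.3
ee_pos: [0.5615, 0.218, 0.1401]
ee_rot: [3.14, -0.002, 0.926]
force: [4.3, -1.3, 3.8]
grip_width: 0.0449
```

Emit:
{"fn": "jog_arm", "kwargs": {"moves": [[0,0,2,0,0,0,0],[0,0,4,0,0,0,0],[0,0,5,0,0,0,0],[0,0,5,0,0,0,0]]}}

```text
clock: 11.8
ee_pos: [0.5616, 0.2181, 0.1359]
ee_rot: [3.14, -0.002, 0.926]
force: [2.9, -0.7, 8.7]
grip_width: 0.0448
```

Emit:
{"fn": "jog_arm", "kwargs": {"moves": [[0,0,1,0,0,0,0],[0,0,2,0,0,0,0],[0,0,3,0,0,0,0],[0,0,3,0,0,0,0]]}}

```text
clock: 12.3
ee_pos: [0.5618, 0.2184, 0.135]
ee_rot: [3.139, -0.001, 0.926]
force: [0.5, -3.7, 16.9]
grip_width: 0.0443
```

```bash
python3 - <<'E'
from h import *
plan([.562,.217,.135],.922)
im=get_image("wrist");s=get_image("scene");t=get_image("top")
a=cv2.resize(im[140:460,140:500],None,fx=1.2,fy=1.2)
b=cv2.resize(s[195:285,420:525],None,fx=3.4,fy=3.4,interpolation=3)
d=np.zeros((600,800,3),np.uint8);d[:a.shape[0],:a.shape[1]]=a;d[:b.shape[0],436:436+b.shape[1]]=b
e=cv2.resize(t[90:310],None,fx=.6,fy=.6,interpolation=3);d[400:400+e.shape[0],300:300+e.shape[1]]=e
cv2.imwrite("pics/c7.png",np.clip(d*1.4,0,255).astype(np.uint8))
E
```

```text
at [0.5618 0.2184 0.135 ] rot [ 3.139e+00 -1.000e-03  9.260e-01] clk 12.3 w 0.0443 F [ 0.5 -3.7 16.9]
shift [-1.  1.  0.] rot [ 0.003 -0.001  0.004]
```

View pics/c7.png

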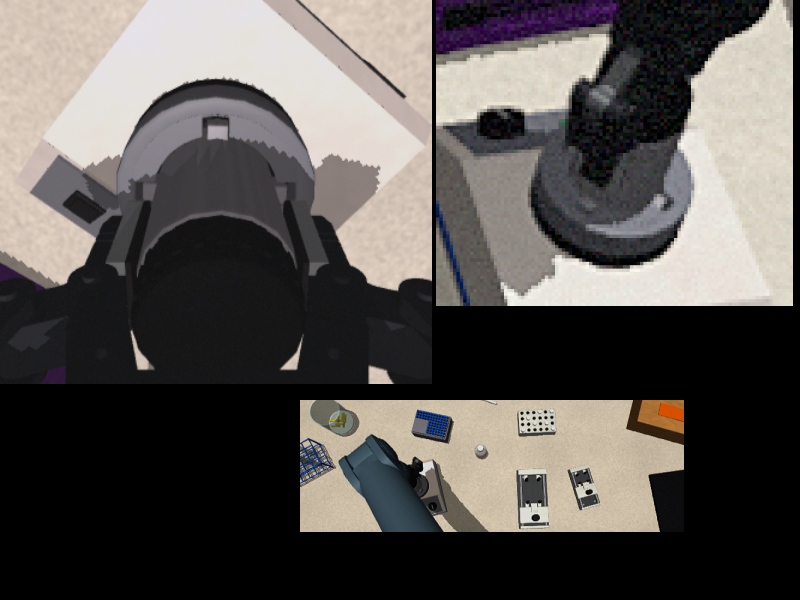

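The spline sits inside its groove at (217,127), flush with the ring. The force rises at an unchanging height, so the socket is on its bottom stop. The bystanders stand where they were. One settling row, then I hand in.

Emit:
{"fn": "jog_arm", "kwargs": {"moves": [[0,0,0,0,0,0,0],[0,0,0,0,0,0,0],[0,0,0,0,0,0,0],[0,0,0,0,0,0,0]]}}

```text
clock: 12.95
ee_pos: [0.5618, 0.2184, 0.1351]
ee_rot: [3.138, -0.001, 0.926]
force: [0.7, -2.2, 16.6]
grip_width: 0.0451
```

```bash
python3 - <<'E'
from h import *
plan([.562,.217,.135],.922)
if 10<observe()["force"][2]<35: print(finish_job())
E
```

```text
at [0.5618 0.2184 0.1351] rot [ 3.138e+00 -1.000e-03  9.260e-01] clk 12.95 w 0.0451 F [ 0.7 -2.2 16.6]
shift [-1.   1.   0.1] rot [ 0.003 -0.001  0.004]
the job is handed in; nothing more can be done
None
```

The cup is fully home in the white mixer's socket, and the job is handed in at 12.95 s with the gripper still holding it and pressing down. I opened the clamp's jaw by about 37 mm and lifted the cup out upright. I turned it to the groove angle before lowering it, and it slid in without any searching.

- **Pressing:** the last reading was a steady 16.6 N push, against the roughly 11.5 N needed to hold the bottom stop. The cup's underside was at about 97 mm, which is the expected depth with the socket fully pressed. I worked that out from the gripper height, as the press joint itself can't be read.
- **Last picture:** the front spline sat inside its groove, and the bottle, tip box and tube block were where they started.
- **Disagreement:** the cameras differed by up to 7 mm on the clamp position and 9 mm on the socket. I used the wrist camera for the final alignment. There was also a small sideways force of about 2 N at the end.

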